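# Set up the pivot pin and offer the ball pan to it

## Robot

A 7-joint arm with a two-finger parallel gripper is mounted at the origin on the work surface. World frame = base frame: x ahead of the robot, y to its left, z up, the work surface at z = 0. Lengths are in m, angles in rad, forces in N, time in s.
With the tool pointing down it reaches from about 0.425 to 0.925 m from the base axis. Payload 6.8 kg.
Tool frame: the origin (TCP) lies on the mounting face of the last link; the fingertips stand 173 mm ahead of it and the grasp point (between the pads) lies 155 mm ahead of it; z points along the fingers, y is the line along which they close (so a half turn about z gives the same grasp; the last joint's range is limited). The gripper opens to 85 mm and grips with 20 to 120 N. Pads are 22 mm wide; open, the fingers measure 114 mm over their backs; the gripper's body (76 mm by 85 mm) begins 54 mm behind the grasp point. The pads swing forward as they close: fully open they stand 13 mm farther back than shut.
Start: joints at [1.072, 0.477, 0.022, 1.555, -0.011, 1.109, -0.083], TCP at [0.257, -0.624, 0.405] pointing down, gripper open.
Joint ranges: [-2.96, 2.96], [-0.34, 2.1], [-1.41, 1.46], [0.24, 2.44], [-1.37, 4.51], [0.17, 1.92], [-2.96, 2.96]. Speed limits (rad/s): [2.39, 2.39, 3.14, 3.14, 3.14, 3.14, 3.14].

## Interface

Orientations are given as a unit quaternion [w, x, y, z].
In Python, from station import bot gives the robot as it stands. The module is installed in compiled form; this text tells all that it offers.
- The arm moves only by the shell command python3 -m pendant 'ROWS' [FORCE]. ROWS is JSON, a list of rows, each a list of 5 numbers: the finger opening in m, from 0 to 0.0854, then the shift along the tool's x, y, z in m, then the turn about the tool's z in degrees. In form: [[jaw, x, y, z, yaw], ...]. A call has 1 to 12 rows; each row shifts and turns the commanded pose from where the row before left it, along the tool's axes as they then stand; what a row does not reach is not made up. A row lasts 1/12 s, in which the tool goes at most 41.7 mm and 7.16 degrees, less where a joint would pass 70% of its speed; a pose out of reach is approached as far as the arm can. A call with a gripper value outside its range is refused whole. The fingers move at their own pace and stop on an object; FORCE is the grip in N (left out, the last holds). Time passes only in rows, so rows that do not move let the fingers close. It gives the time, the measured TCP pose, the force, the opening and the grip force at its end, in the units of the state.
- bot.get_obs(): the state, without advancing time (a new reading comes with each control period).
- bot.read_camera(name): name is "scene" or "top" or "wrist"; returns (picture, depth): 480x640x3 uint8, blue, green, red; 480x640 float32, m along the optical axis (not along the pixel's ray), 0 where there is no reading.
- bot.camera_model(name): a dict with "intrinsics" (3x3 intrinsics, pixels), "R" (3x3) and "t" (3): a world point X has camera coordinates R X + t. Camera axes: x right, y down, z forward; pixel columns grow to the right and rows downward; lengths in m; the calibration is good to about 2 mm. A picture is of the moment at which its call begins: read the wrist's pose just before it. camera_model takes no time and is no camera call; for the wrist camera it gives the pose at the moment of the call.
- bot.hand_in(): hands the job in; it is judged then, once.
Trained networks look in the newest picture that a camera, given by its name, has taken for a name from the list of things; names that differ only in an ending like _2 or _b are one class to them, and where a whole thing is asked for, a point or a joint stands for the part that bears it (a point fixed in the world has none). Each returns a list of dicts, best first, with "score" (0 to 1); they miss things now and then, are a little off and sometimes report something else, mostly with a low value. They report only what shows in the picture. A call takes as long as a camera call.
- bot.boxes_of(name, camera): "at" ([column, row] in pixels, amid what is visible of it).
- bot.trace(name, camera): "mask" (480x640 bool, what is visible of it) and "at" ([column, row] in pixels, amid what is visible of it).
- bot.pinpoint(name, camera): "at" ([column, row] in pixels: a listed point, or the origin of a listed thing).
The state is a dict: "t": time; "q": joint angles; "joint_vel": joint speeds; "joint_torque": joint torques, N m; "eef_pos": TCP position; "tool_rot": TCP orientation; "contact_force": force on the tool from outside, world axes, zero at the start; "torque": the same for the moment, N m; "gripper_width": opening from 0.0 (shut) to 1.0 (fully open); "grasp_force": force on a finger pad.
Only numpy, scipy, OpenCV 4.12 (cv2) and the standard library are available. Lean on these libraries where they do the work, as an engineer would, in place of code of your own. Each camera call takes 0.05 s, during which the arm holds its last target. There are 200 camera calls.

## Task

Take the steel pivot pin out of the open blue bin and lower it, not drop it, into the aluminium cup so that it stands upright with its dished end up, and let go of it. Then take the ball pan by its handle, lift it clear of the shelf, and in the air swing it level through a quarter turn so that its pouring lip points at the pin from the robot's side, a centimetre or three short of the pin and slightly above its top, the ball staying in the middle of the pan throughout. Finish still holding the pan there, level and still, while I grease the pin's seat; leave everything else on the shelf where it is.

Things in the scene. Friction and masses are not known exactly. Their poses are not given: they have to be found in the camera images.
- bin: Blue plastic tilt-out bin, fixed: housing 100 deep (x) x 152 wide (y) x 123 mm high, its bin tipped open for good, leaning 0.52 rad from vertical to the front (-x, roughly facing the robot). Origin: centre of the underside; x to the back, y left, z up. The pin is in the middle of three pockets (43 mm wide); the bin's mouth lies square to the pin, 72 mm up from its foot.
- pin: Loose round steel pivot pin, 18 mm diameter, 140 mm long, 0.24 kg, foot chamfered. Origin: centre of the foot end; +z runs along the pin to its dished end. At the start it stands foot down in the bin's middle pocket on the sloping front wall, leaning 0.52 rad from vertical towards the bin's front (-x of the bin), its upper 68 mm sticking out freely.
- pin_top (a point): Centre of the pin's dished top end, 140 mm along +z from its origin; 148 mm above the shelf once the pin stands in the cup.
- cup: Round aluminium pin cup screwed to the shelf, fixed: flange 90 mm diameter x 7 mm, barrel 50 mm outside diameter, 55 mm high; bore 26 mm wide and 47 mm deep (its floor 8 mm above the shelf). Origin: centre of the underside on the bore's axis; its x and y axes are the world's.
- cup_mouth (a point): Centre of the cup's mouth, 55 mm above the shelf.
- pan: Loose shallow round stainless ball pan, 0.12 kg, on a flat foot: rim 104 mm diameter, 27 mm high; dished floor, rising 10 deg all round from its middle. Pouring lip along its +x, dark wooden handle along its +y. Origin: centre of the foot's underside; z up. At the start the handle points roughly to the robot (yaw 1.57 +- 0.3) and the lip to the left (world +y).
- pan_lip (a point): Tip of the pouring lip, 64 mm from the pan's centre along its +x, 27 mm above the foot's underside.
- pan_grip (a point): Where the handle is gripped: on its centre line, 92 mm from the pan's centre along its +y, 22 mm above the foot's underside. The handle is flat-sided, 14 mm wide (pan's x), 16 mm tall (14 to 30 mm above the underside), and runs from 60 to 142 mm from the pan's centre.
- pan_well (a point): Where the ball's centre is when the ball rests in the middle of the pan: on the pan's axis, 14.6 mm above the foot's underside.
- ball: Loose steel bearing ball, 19 mm diameter, 28 g, resting in the middle of the pan. Its origin turns with it: use the next entry.
- ball_center (a point): The ball's centre.
- crank_puller: Bystander: stainless crank puller with a cross bar, lying, about 78 x 83 x 24 mm. Origin: middle of its underside.
- rear_light: Bystander: white silicone rear light with a strap, about 90 x 30 x 24 mm. Origin: under the lamp.
- hex_keys: Bystander: grey folding hex key set, 92 x 34 x 22 mm. Origin: middle of its underside.
- pad_dish: Bystander: white ceramic dish of brake pads, 110 mm diameter, 30 mm high, no handle. Origin: middle of its underside.
- grease_jar: Bystander: white grease jar, 60 mm diameter, 48 mm high. Origin: middle of its underside.
- bell: Bystander: steel bicycle bell, 54 mm diameter, 38 mm high. Origin: middle of its underside.
- tyre_levers: Bystander: pair of black tyre levers, about 115 x 44 x 9 mm. Origin: middle of the underside.

How it is judged:
On the way, in this order (a step that is already met when the one before it is completed fails the run):
1. the pin stands upright in the cup, dished end up, let go (horizontal distance between pin and cup below 0.009 m and height (world z) of pin below 0.018 m and angle between pin's own z axis and vertical below 0.2 rad and contact force between the fingers and pin below 0.3 N and linear speed of pin below 0.03 m/s), for 0.2 s.
2. the pan is held clear of the shelf, not yet turned half of its way, the ball in its middle (height (world z) of pan above 0.03 m and angle between the x axis of pan and the x axis of cup, either way round above 0.75 rad and contact force between the fingers and pan above 1 N and distance between ball_center and pan_well below 0.015 m), for 0.1 s.
At the end, for the whole second after the job is handed in: Pin in the cup, foot down on its floor, upright within 0.2 rad, untouched. Pan held still, level within 0.14 rad, on the robot's side, touching neither: lip 12-55 mm short of the pin's axis, 2-87 mm over its top, pointing at it within 24 mm. Ball within 12 mm of the pan's middle (all of step 1 and contact force between the fingers and pan above 1 N and angle between pan's own z axis and vertical below 0.14 rad and linear speed of pan below 0.03 m/s and angular speed of pan below 0.15 rad/s and distance between ball_center and pan_well below 0.012 m and height (world z) of pan_lip between 0.15 and 0.235 m and x of pin_top in the frame of pan_lip between 0.012 and 0.055 m and y of pin_top in the frame of pan between -0.024 and 0.024 m and x of pan in the frame of cup below -0.05 m and angle between the x axis of pan and the x axis of cup, either way round below 0.45 rad and contact force between pan and pin below 0.2 N and contact force between pan and cup below 0.2 N); the arm keeps its last pose, push and grip.
It fails at once if the ball strays more than 20 mm from the middle of the pan (distance between ball_center and pan_well above 0.02 m).
It fails at once if the pan is tilted by more than 0.25 rad (angle between pan's own z axis and vertical above 0.25 rad).
It fails at once if the pin is dropped (falls free of the fingers faster than 0.6 m/s) (linear speed of pin above 0.6 m/s and contact force between the fingers and pin below 0.05 N).
It fails at once if a bystander is moved by more than 25 mm (distance of any of crank_puller, rear_light, hex_keys, pad_dish, grease_jar, bell, tyre_levers from where it was at the start of the episode above 0.025 m).
It also fails if it takes over 72 s, if anything falls off the work surface, if the arm or the gripper's body presses on something with over 40 N, if the wrist force passes 120 N, or if a joint passes its speed limit or range.

## Working session

There is one attempt and no reset: what is moved stays moved. The work goes in short steps, Python scripts to look and compute and a shell command to move; the robot and the scene stay as the last step left them, time stands still between calls to the robot, and variables do not carry over. Pictures are saved under pics/ and viewed, at most 11 in all, crops included, and the job is handed in when it is done.

```bash
mkdir -p pics; cat > h.py <<'E'
import numpy as np, cv2
from station import bot
from scipy.spatial.transform import Rotation as R
def rot(q): return R.from_quat([q[1],q[2],q[3],q[0]]).as_matrix()
def unproj(m,uv,d):
    K=np.array(m["intrinsics"]);r=np.linalg.inv(K)@[uv[0],uv[1],1.]
    return np.array(m["R"]).T@(r*d-np.array(m["t"]))
def ray_z(m,uv,z):
    o=-np.array(m["R"]).T@np.array(m["t"]);p=unproj(m,uv,1.);d=p-o
    return o+d*(z-o[2])/d[2]
def cloud(m,dep,mask):
    v,u=np.nonzero(mask&(dep>0));d=dep[v,u]
    K=np.array(m["intrinsics"]);r=np.linalg.inv(K)@np.vstack([u,v,np.ones(len(u))])
    return (np.array(m["R"]).T@(r*d-np.array(m["t"])[:,None])).T
E
python3 - <<'E'
from h import *
o=bot.get_obs();print(o["t"],o["eef_pos"],rot(o["tool_rot"]).round(3))
for c in("scene","top"):
    im,d=bot.read_camera(c);cv2.imwrite(f"pics/{c}0.png",im);m=bot.camera_model(c)
    np.savez(f"{c}.npz",d=d)
    print(c,"cam at",(-np.array(m["R"]).T@np.array(m["t"])).round(3))
    for n,z in(("pin",None),("pin_top",None),("cup_mouth",.055),("cup",0),("pan_grip",.022),("pan_lip",.027),("pan",0),("ball_center",.0146),("bin",0)):
        for r in bot.pinpoint(n,c)[:2]:
            u=r["at"];dd=d[int(u[1]),int(u[0])]
            print(n,np.round(u),round(r["score"],2),"dep",unproj(m,u,dd).round(3),"" if z is None else ray_z(m,u,z).round(3))
E
```

```text
0.0 [ 0.25704736 -0.62383363  0.40372144] [[ 0.925  0.381 -0.001]
 [ 0.381 -0.925  0.002]
 [-0.    -0.002 -1.   ]]
scene cam at [ 1.291 -0.152  1.092]
pin [383. 295.] 0.58 dep [0.737 0.214 0.008] 
pin [367. 224.] 0.24 dep [0.551 0.255 0.022] 
pin_top [155. 249.] 0.68 dep [ 0.539 -0.227  0.139] 
cup_mouth [279. 268.] 0.85 dep [0.61  0.014 0.042] [0.619 0.012 0.055]
cup_mouth [154. 250.] 0.36 dep [ 0.541 -0.229  0.14 ] [ 0.475 -0.236  0.055]
cup [285. 281.] 0.69 dep [0.645 0.016 0.04 ] [0.621 0.023 0.   ]
cup [176. 324.] 0.32 dep [ 0.702 -0.225  0.097] [ 0.644 -0.232  0.   ]
pan_grip [362. 194.] 0.97 dep [0.466 0.278 0.032] [0.458 0.283 0.022]
pan_lip [396. 215.] 0.83 dep [ 0.533  0.341 -0.001] [0.552 0.329 0.027]
pan_lip [282. 269.] 0.56 dep [0.612 0.021 0.039] [0.604 0.023 0.027]
pan [367. 226.] 0.83 dep [0.55  0.256 0.015] [0.54  0.262 0.   ]
ball_center [368. 222.] 0.57 dep [0.546 0.259 0.021] [0.542 0.262 0.015]
ball_center [447. 246.] 0.29 dep [0.677 0.402 0.024] [0.671 0.407 0.015]
bin [175. 324.] 0.64 dep [ 0.705 -0.227  0.104] [ 0.643 -0.235  0.   ]
top cam at [0.512 0.094 0.946]
pin [470. 240.] 0.92 dep [ 0.603 -0.194  0.123] 
pin_top [490. 274.] 0.9 dep [ 0.543 -0.222  0.14 ] 
pin_top [453. 343.] 0.17 dep [ 0.413 -0.197  0.017] 
cup_mouth [348. 232.] 0.76 dep [0.625 0.009 0.007] [0.62  0.014 0.055]
cup [344. 233.] 0.59 dep [0.623 0.018 0.007] [0.624 0.018 0.   ]
pan_grip [206. 319.] 0.72 dep [0.45  0.277 0.029] [0.449 0.278 0.022]
pan_lip [185. 262.] 0.89 dep [0.556 0.32  0.031] [0.556 0.321 0.027]
pan_lip [471. 240.] 0.52 dep [ 0.606 -0.206  0.094] [ 0.613 -0.229  0.027]
pan [220. 269.] 0.69 dep [0.545 0.256 0.025] [0.545 0.26  0.   ]
ball_center [185. 261.] 0.53 dep [ 0.561  0.328 -0.   ] [0.56  0.325 0.015]
ball_center [221. 270.] 0.48 dep [0.543 0.254 0.022] [0.543 0.255 0.015]
bin [469. 225.] 0.83 dep [ 0.629 -0.193  0.122] [ 0.646 -0.235  0.   ]
```

View pics/top0.png

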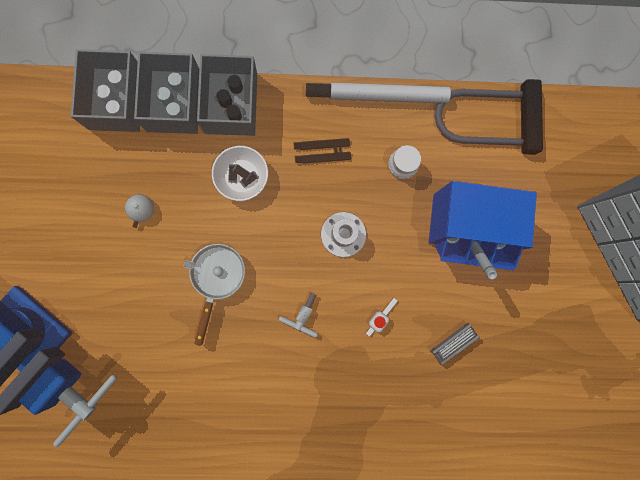

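View pics/scene0.png

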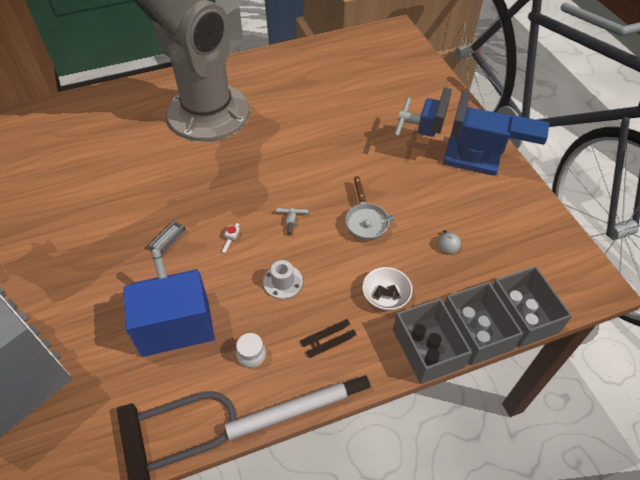

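Top view: the pin runs from (470,243) to (491,274) px, the cup is at (345,233), the pan centre at (217,270), and the handle ends near (203,340). The networks agree with this. Next I'll fit the pin axis and the handle direction.

```bash
python3 - <<'E'
from h import *
for c in("top","scene"):
    m=bot.camera_model(c);d=np.load(c+".npz")["d"]
    r=bot.trace("pin",c)
    if r:
        P=cloud(m,d,cv2.erode(r[0]["mask"].astype(np.uint8),np.ones((2,2)))>0)
        P=P[(P[:,2]>.06)];P=P[np.linalg.norm(P-np.median(P,0),axis=1)<.07]
        a=np.linalg.svd(P-P.mean(0))[2][0];a*=np.sign(a[2])
        print(c,r[0]["score"],len(P),"mean",P.mean(0).round(4),"axis",a.round(3),"lean",np.arccos(a[2]).round(3),"az",np.degrees(np.arctan2(a[1],a[0])).round(1),P.min(0).round(3),P.max(0).round(3))
    for n in("bin","cup","pan"):
        r=bot.trace(n,c)[0];P=cloud(m,d,r["mask"])
        print(c,n,r["score"],P.min(0).round(3),P.max(0).round(3))
        if n=="bin":
            T=P[P[:,2]>.115];(cc,s,an)=cv2.minAreaRect(T[:,:2].astype(np.float32));print(" housing top",np.round(cc,3),np.round(s,3),an)
        if n=="cup":
            T=P[(P[:,2]>.05)&(P[:,2]<.062)];print(" mouth ring",np.round(cv2.minEnclosingCircle(T[:,:2].astype(np.float32)),4), T[:,2].mean())
            T=P[(P[:,2]>.003)&(P[:,2]<.012)];print(" flange",cv2.minEnclosingCircle(T[:,:2].astype(np.float32)))
        if n=="pan":
            T=P[P[:,2]>.02]; 
            cen=np.array([.545,.257]);H=T[np.linalg.norm(T[:,:2]-cen,axis=1)>.075][:,:2];H=H[H[:,0]<.5]
            v=np.linalg.svd(H-H.mean(0))[2][0];print(" handle mean",H.mean(0).round(4),"dir",v.round(3),len(H))
            B=T[T[:,0]>.49];B=B[B[:,1]<.305];print(" rim",cv2.minEnclosingCircle(B[:,:2].astype(np.float32)))
E
```

```text
top 0.63 341 mean [ 0.5651 -0.223   0.1111] axis [-0.531  0.017  0.847] lean 0.56 az 178.2 [ 0.537 -0.234  0.06 ] [ 0.599 -0.216  0.148]
top bin 0.59 [ 0.556 -0.373 -0.004] [ 0.733 -0.151  0.128]
 housing top [ 0.651 -0.233] [0.154 0.101] 84.14579010009766
top cup 0.74 [ 0.678  0.171 -0.004] [0.793 0.284 0.034]Traceback (most recent call last):
  File "<stdin>", line 16, in <module>
    return _wrapfunc(a, 'round', decimals=decimals, out=out)
    return _wrapit(obj, method, *args, **kwds)
    conv = _array_converter(obj)
ValueError: setting an array element with a sequence. The requested array has an inhomogeneous shape after 1 dimensions. The detected shape was (2,) + inhomogeneous part.
```

```bash
python3 -m pendant '[[0.085,0.03,-0.018,0,0],[0.085,0.03,-0.018,0,0],[0.085,0.03,-0.018,0,0],[0.085,0.03,-0.018,0,0],[0.085,0.03,-0.018,0,0],[0.085,0.03,-0.018,0,0],[0.085,0.03,-0.018,0,0],[0.085,0.03,-0.018,0,0],[0.085,0.03,-0.018,0,0],[0.085,0.03,-0.018,0,0],[0.085,0.02,-0.01,0,0],[0.085,0,0,0,0]]'
python3 -m pendant '[[0.085,0,0,0,7.1],[0.085,0,0,0,7.1],[0.085,0,0,0,7.1],[0.085,0,0,0,7.1],[0.085,0,0,0,0],[0.085,0,0,0,0]]'
cat >> h.py <<'E'
def state():
    o=bot.get_obs();M=rot(o["tool_rot"]);p=np.array(o["eef_pos"]);g=p+.155*M[:,2]
    print("t",round(o["t"],2),"tcp",p.round(4),"grip",g.round(4),"xaz",np.degrees(np.arctan2(M[1,0],M[0,0])).round(2),"F",np.round(o["contact_force"],1),"w",round(o["gripper_width"],3),"gf",round(o["grasp_force"],1))
    return p,M,g
E
python3 - <<'E'
from h import *
p,M,g=state()
m=bot.camera_model("wrist");im,d=bot.read_camera("wrist");cv2.imwrite("pics/w1.png",im)
for n in("pin","pin_top"):
    for r in bot.pinpoint(n,"wrist")[:2]:
        u=r["at"];print(n,np.round(u),round(r["score"],2),unproj(m,u,d[int(u[1]),int(u[0])]).round(4))
r=bot.trace("pin","wrist")
if r:
    P=cloud(m,d,cv2.erode(r[0]["mask"].astype(np.uint8),np.ones((5,5)))>0);P=P[np.linalg.norm(P-np.median(P,0),axis=1)<.07]
    a=np.linalg.svd(P-P.mean(0),full_matrices=False)[2][0];a*=np.sign(a[2])
    print(r[0]["score"],len(P),"mean",P.mean(0).round(4),"axis",a.round(3),"az",np.degrees(np.arctan2(a[1],a[0])).round(1),P.min(0).round(3),P.max(0).round(3))
# cup/pan from top
d=np.load("top.npz")["d"];m=bot.camera_model("top");bot.read_camera("top")
for n,c0,s in(("cup",(.621,.016),.09),("pan",(.545,.257),.2)):
    for r in bot.trace(n,"top")[:3]:
        P=cloud(m,d,r["mask"]);
        if np.linalg.norm(np.median(P,0)[:2]-c0)>.05: continue
        if n=="cup":
            T=P[(P[:,2]>.05)&(P[:,2]<.062)];print("mouth",cv2.minEnclosingCircle(T[:,:2].astype(np.float32)),T[:,2].mean())
            T=P[(P[:,2]>.003)&(P[:,2]<.012)];print("flange",cv2.minEnclosingCircle(T[:,:2].astype(np.float32)))
        else:
            H=P[(P[:,2]>.02)&(P[:,0]<.48)][:,:2];v=np.linalg.svd(H-H.mean(0),full_matrices=False)[2][0];print("handle",H.mean(0).round(4),v.round(3),len(H),H.min(0),H.max(0))
            B=P[(P[:,2]>.02)&(P[:,0]>.49)&(P[:,1]<.305)];print("rim",cv2.minEnclosingCircle(B[:,:2].astype(np.float32)))
E
```

```text
t: 2.15
eef_pos: [0.4846, -0.321, 0.405]
tool_rot: [-0.001, 0.98, 0.199, 0.001]
contact_force: [0.7, 0.9, -0.2]
gripper_width: 0.994
grasp_force: 0.0
t: 2.65
eef_pos: [0.4805, -0.3268, 0.4048]
tool_rot: [0.0, 0.999, -0.051, -0.0]
contact_force: [0.5, 0.7, 0.3]
gripper_width: 0.991
grasp_force: 0.0
t 2.65 tcp [ 0.4805 -0.3268  0.4048] grip [ 0.4805 -0.3268  0.2498] xaz -5.82 F [0.5 0.7 0.3] w 0.991 gf 0.0
pin [203.  68.] 0.73 [ 0.6015 -0.2546  0.0906]
pin_top [155. 163.] 0.91 [ 0.5409 -0.226   0.1381]
0.65 2093 mean [ 0.5644 -0.2324  0.1137] axis [-0.524  0.08   0.848] az 171.3 [ 0.537 -0.24   0.058] [ 0.6   -0.22   0.147]
mouth ((0.620776891708374, 0.018874473869800568), 0.024781469255685806) 0.05463102109162042
flange ((0.621087908744812, 0.01909799687564373), 0.045083560049533844)
handle [0.4413 0.2813] [-0.976  0.22 ] 322 [0.40400415 0.2674016 ] [0.47886604 0.29479836]
rim ((0.5414657592773438, 0.2602456510066986), 0.05241139233112335)
```

View pics/w1.png

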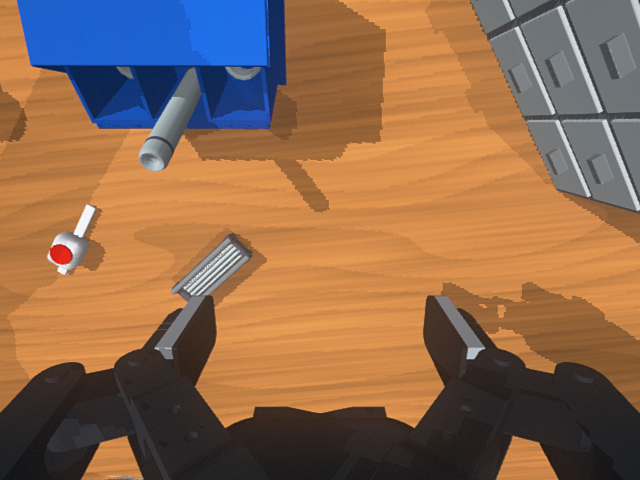

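The wrist view shows the pin from (190,80) to its dish at (153,158), with the pocket square to it. I'll move over the grip point, go down and check.

```bash
python3 -m pendant '[[0.085,0.0107,-0.0179,0,0],[0.085,0.0107,-0.0179,0,0],[0.085,0.0107,-0.0179,0,0],[0.085,0.0107,-0.0179,0,0],[0.085,0.0107,-0.0179,0,0],[0.085,0.0107,-0.0178,0,0],[0.085,0,0,0.02,0],[0.085,0,0,0.02,0],[0.085,0,0,0.02,0],[0.085,0,0,0,0],[0.085,0,0,0,0]]'
python3 - <<'E'
from h import *
p,M,g=state()
m=bot.camera_model("wrist");im,d=bot.read_camera("wrist");cv2.imwrite("pics/w2.png",im)
for n in("pin_top",):
    for r in bot.pinpoint(n,"wrist")[:2]:
        u=r["at"];P=unproj(m,u,d[int(u[1]),int(u[0])]);print(n,np.round(u),round(r["score"],2),P.round(4),"tool",(M.T@(P-g)).round(4))
E
```

```text
t: 3.92
eef_pos: [0.5554, -0.2265, 0.344]
tool_rot: [-0.0, 0.999, -0.052, -0.001]
contact_force: [0.2, 0.5, 0.9]
gripper_width: 0.996
grasp_force: 0.0
t 3.92 tcp [ 0.5554 -0.2265  0.344 ] grip [ 0.5551 -0.2264  0.189 ] xaz -5.99 F [0.2 0.5 0.9] w 0.996 gf 0.0
pin_top [321. 298.] 0.96 [ 0.5398 -0.2257  0.139 ] tool [-0.0152  0.0009  0.0501]
```

View pics/w2.png

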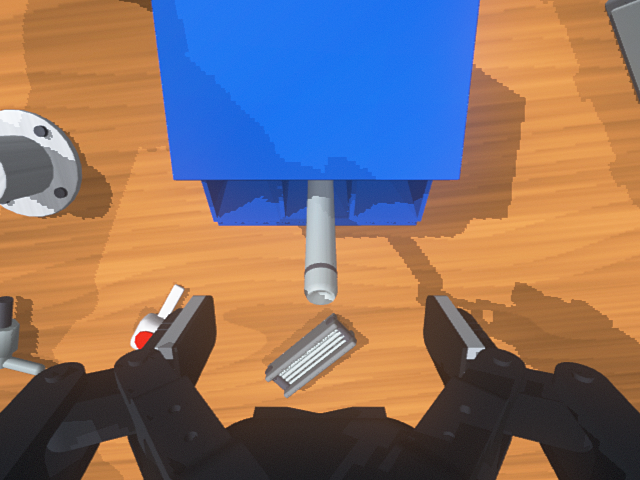

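The pin is centred between the fingers, with its dish at (321,298). I'll go down 70 mm and close.

```bash
python3 -m pendant '[[0.085,0,0,0.02,0],[0.085,0,0,0.02,0],[0.085,0,0,0.02,0],[0.085,0,0,0.01,0],[0.085,0,0,0,0]]' | tail -4
python3 -m pendant '[[0.01,0,0,0,0],[0.01,0,0,0,0],[0.01,0,0,0,0],[0.01,0,0,0,0],[0.01,0,0,0,0],[0.01,0,0,0,0],[0.01,0,0,0,0],[0.01,0,0,0,0]]' 50
```

```text
tool_rot: [-0.0, 0.999, -0.052, -0.001]
contact_force: [0.3, -0.1, -0.5]
gripper_width: 0.995
grasp_force: 0.0
t: 5.1
eef_pos: [0.5559, -0.2267, 0.2754]
tool_rot: [0.0, 0.999, -0.052, 0.0]
contact_force: [-1.5, -0.0, 6.1]
gripper_width: 0.195
grasp_force: 48.6
```

```bash
python3 -m pendant '[[0.01,-0.003,0,-0.006,0],[0.01,-0.005,0,-0.009,0],[0.01,-0.006,0,-0.0105,0],[0.01,-0.006,0,-0.0105,0],[0.01,-0.006,0,-0.0105,0],[0.01,-0.006,0,-0.0105,0],[0.01,-0.006,0,-0.0105,0],[0.01,-0.005,0,-0.0095,0],[0.01,0,0,-0.02,0],[0.01,0,0,-0.02,0],[0.01,0,0,-0.01,0],[0.01,0,0,0,0]]'
python3 - <<'E'
from h import *
p,M,g=state()
for c in("scene","wrist","top"):
    m=bot.camera_model(c);im,d=bot.read_camera(c);cv2.imwrite(f"pics/{c}3.png",im)
    for r in bot.pinpoint("pin_top",c)[:1]+bot.pinpoint("pin",c)[:1]:
        u=r["at"];P=unproj(m,u,d[int(u[1]),int(u[0])]);print(c,np.round(u),round(r["score"],2),P.round(4),"tool",(M.T@(P-g)).round(4))
    r=bot.trace("pin",c)
    if r:
        P=cloud(m,d,cv2.erode(r[0]["mask"].astype(np.uint8),np.ones((2,2)))>0);P=P[np.linalg.norm(P-g,axis=1)<.15]
        a=np.linalg.svd(P-P.mean(0),full_matrices=False)[2][0];a*=np.sign(a[2]);print(" axis tool",(M.T@a).round(3),"mean",(M.T@(P.mean(0)-g)).round(3),len(P),P.min(0).round(3),P.max(0).round(3))
E
```

```text
t: 6.1
eef_pos: [0.5132, -0.2223, 0.4044]
tool_rot: [0.001, 0.999, -0.053, 0.002]
contact_force: [0.4, 0.9, -2.7]
gripper_width: 0.195
grasp_force: 48.8
t 6.1 tcp [ 0.5132 -0.2223  0.4044] grip [ 0.5138 -0.2225  0.2494] xaz -6.03 F [ 0.4  0.9 -2.7] w 0.195 gf 48.8
scene [138. 192.] 0.82 [ 0.2344 -0.2446  0.0012] tool [-0.2766  0.051   0.2471]
scene [158. 257.] 0.69 [ 0.5729 -0.2227  0.1542] tool [ 0.0584 -0.0062  0.0955]<stdin>:10: RuntimeWarning: Mean of empty slice.
  ret = um.true_divide(
Traceback (most recent call last):
IndexError: index 0 is out of bounds for axis 0 with size 0
```

View pics/scene3.png

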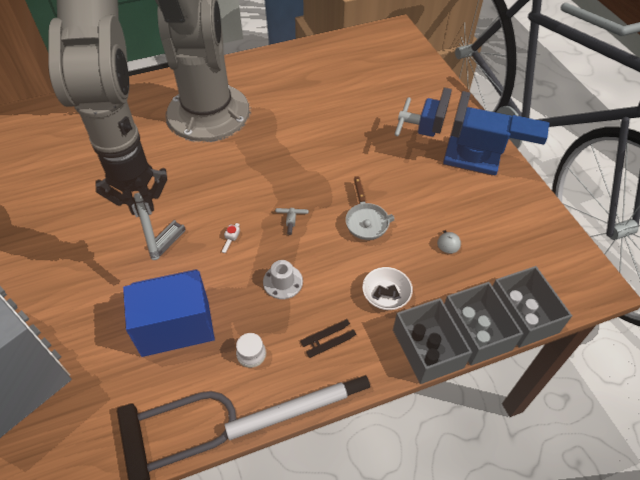

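The pin is out and still leaning, with its foot near (158,257) px. That puts the foot 56 mm ahead of and 97 mm below the grip, which matches a 0.52 lean. I'll carry it over the cup.

```bash
python3 -m pendant '[[0.01,0.001,-0.01,0,0],[0.01,0.003,-0.024,0,0],[0.01,0.003,-0.026,0,0],[0.01,0.003,-0.026,0,0],[0.01,0.003,-0.026,0,0],[0.01,0.003,-0.026,0,0],[0.01,0.003,-0.026,0,0],[0.01,0.003,-0.026,0,0],[0.01,0.003,-0.026,0,0],[0.01,0.003,-0.024,0,0],[0.01,0.001,-0.011,0,0],[0.01,0,0,0,0]]'|tail -1
python3 -m pendant '[[0.01,0,0,0.015,0],[0.01,0,0,0.02,0],[0.01,0,0,0.02,0],[0.01,0,0,0.015,0],[0.01,0,0,0.005,0],[0.01,0,0,0,0]]'|tail -1
python3 - <<'E'
from h import *
p,M,g=state()
for c in("scene","wrist","top"):
    m=bot.camera_model(c);im,d=bot.read_camera(c);cv2.imwrite(f"pics/{c}4.png",im)
    for n in("pin_top","pin","cup_mouth"):
      for r in bot.pinpoint(n,c)[:1]:
        u=r["at"];P=unproj(m,u,d[int(u[1]),int(u[0])]);print(c,n,np.round(u),round(r["score"],2),P.round(4),"tool",(M.T@(P-g)).round(4))
im=cv2.imread("pics/scene4.png")[160:320,180:380];w=cv2.imread("pics/wrist4.png")
cv2.imwrite("pics/c4.png",np.hstack([cv2.resize(im,(400,320)),cv2.resize(w,(400,320))]))
E
```

```text
grasp_force: 49.0
grasp_force: 49.0
t 7.8 tcp [0.5673 0.0233 0.325 ] grip [0.5667 0.0231 0.17  ] xaz -6.09 F [-0.2  0.3 -3. ] w 0.197 gf 49.0
scene pin_top [269. 208.] 0.59 [0.5601 0.0181 0.1922] tool [-0.0062  0.0057 -0.0221]
scene pin [284. 265.] 0.78 [0.6306 0.0211 0.0804] tool [ 0.064  -0.0049  0.0894]
scene cup_mouth [280. 270.] 0.81 [0.6086 0.018  0.0329] tool [0.0427 0.0004 0.137 ]
wrist pin_top [320. 393.] 0.89 [0.5525 0.0255 0.1928] tool [-0.0145 -0.0008 -0.0227]
wrist pin [319. 154.] 0.94 [0.6266 0.0183 0.0853] tool [ 0.0603 -0.0016  0.0845]
wrist cup_mouth [318. 160.] 0.64 [0.6235 0.0188 0.0934] tool [ 0.0572 -0.0018  0.0764]
top cup_mouth [239. 176.] 0.5 [0.7301 0.2285 0.0069] tool [ 0.1412 -0.2218  0.1623]
```

View pics/c4.png

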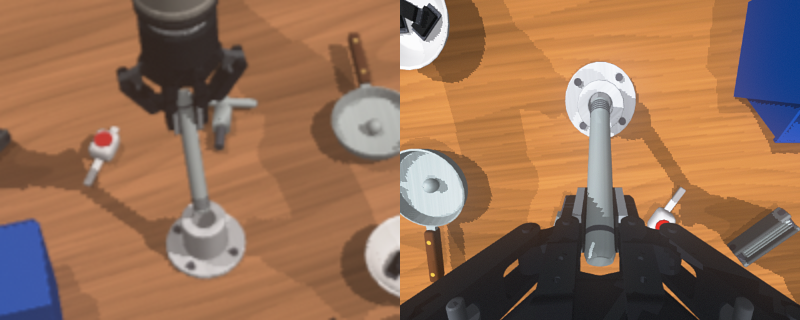

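The left crop (scene) has the foot right over the bore. The right crop (wrist) shows the pin straight between the fingers and pointing at the cup. I'll lower it into the mouth slowly.

```bash
for i in 1; do python3 -m pendant '[[0.01,0,0,0.008,0],[0.01,0,0,0.007,0],[0.01,0,0,0.003,0],[0.01,0,0,0,0]]'|sed -n '2p;4p'; python3 -m pendant '[[0.01,0,0,0.004,0],[0.01,0,0,0.004,0],[0.01,0,0,0,0]]'|sed -n '2p;4p';done
```

```text
eef_pos: [0.5675, 0.0244, 0.3072]
contact_force: [-0.3, 0.9, -2.2]
eef_pos: [0.5683, 0.0245, 0.3001]
contact_force: [2.6, -0.7, -3.0]
```

```bash
python3 -m pendant '[[0.01,0,0,0,0],[0.01,0.003,0,-0.001,0],[0.01,0.003,0,-0.001,0],[0.01,0.003,0,-0.001,0],[0.01,0.003,0,-0.001,0],[0.01,0,0,0,0]]' 25|sed -n '2p;4,6p'
python3 -m pendant '[[0.01,0.004,0,-0.0005,0],[0.01,0.004,0,-0.0005,0],[0.01,0.004,0,0,0],[0.01,0,0,0,0]]' |sed -n '2p;4,6p'
python3 - <<'E'
from h import *
p,M,g=state()
for c in("scene","wrist"):
    m=bot.camera_model(c);im,d=bot.read_camera(c);cv2.imwrite(f"pics/{c}5.png",im)
    for n in("pin_top",):
      for r in bot.pinpoint(n,c)[:1]:
        u=r["at"];P=unproj(m,u,d[int(u[1]),int(u[0])]);print(c,n,np.round(u),round(r["score"],2),P.round(4),"tool",(M.T@(P-g)).round(4))
im=cv2.imread("pics/scene5.png")[160:320,180:380];w=cv2.imread("pics/wrist5.png")
cv2.imwrite("pics/c5.png",np.hstack([cv2.resize(im,(400,320)),cv2.resize(w,(400,320))]))
E
```

```text
eef_pos: [0.5789, 0.0233, 0.3039]
contact_force: [-5.1, 1.2, -4.0]
gripper_width: 0.193
grasp_force: 49.8
eef_pos: [0.5916, 0.0219, 0.3052]
contact_force: [-4.6, -0.2, -2.8]
gripper_width: 0.198
grasp_force: 50.3
t 9.82 tcp [0.5916 0.0219 0.3052] grip [0.5911 0.0219 0.1502] xaz -6.02 F [-4.6 -0.2 -2.8] w 0.198 gf 50.3
scene pin_top [275. 221.] 0.72 [0.58   0.0238 0.1709] tool [-0.0113 -0.0007 -0.0207]
wrist pin_top [324. 392.] 0.91 [0.576  0.0216 0.1712] tool [-0.015   0.0019 -0.0209]
```

View pics/c5.png

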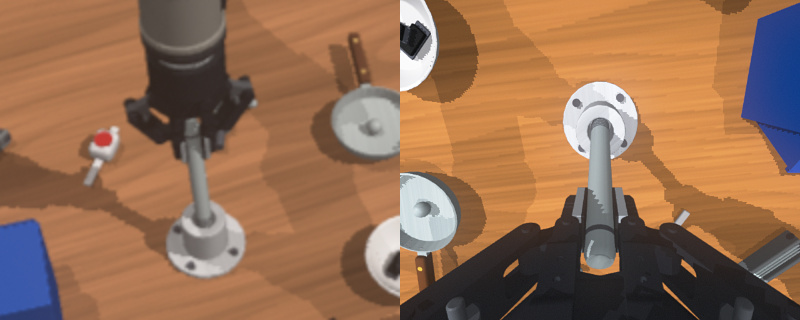

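```bash
cat > ax.py <<'E'
from h import *
import sys
p,M,g=state();out=[]
for c in("wrist","scene"):
    m=bot.camera_model(c);im,d=bot.read_camera(c)
    P=cloud(m,d,np.ones(d.shape,bool));v,u=np.nonzero(d>0)
    L=(P-g)@M
    k=(np.abs(L[:,1])<.011)&(np.abs(L[:,0])<.09)&(P[:,2]>.062)&(L[:,2]>.022)
    Q=L[k]
    if len(Q)>20:
        f=np.polyfit(Q[:,2],Q[:,0],1);print(c,len(Q),"lean from slope",np.arctan(f[0]).round(3),"x at grip",f[1].round(4),"z range",Q[:,2].min().round(3),Q[:,2].max().round(3), "y",Q[:,1].mean().round(4))
    x=np.array(m["R"])@np.array([.621,.019,.06])+np.array(m["t"]);a=np.array(m["intrinsics"])@x;a=(a/a[2])[:2].astype(int)
    s=75 if c=="wrist" else 40
    cr=im[max(a[1]-s,0):a[1]+s,max(a[0]-s,0):a[0]+s];out.append(cv2.resize(cr,(400,400),interpolation=cv2.INTER_CUBIC))
cv2.imwrite(sys.argv[1],np.hstack(out))
E
python3 ax.py pics/c6.png
```

```text
t 10.02 tcp [0.5913 0.0219 0.3051] grip [0.591  0.0219 0.1501] xaz -6.01 F [-3.4  0.6 -5. ] w 0.195 gf 50.3
wrist 2704 lean from slope 0.352 x at grip 0.0043 z range 0.022 0.088 y 0.0005
scene 221 lean from slope 0.34 x at grip 0.0047 z range 0.023 0.088 y 0.0025
```

View pics/c6.png

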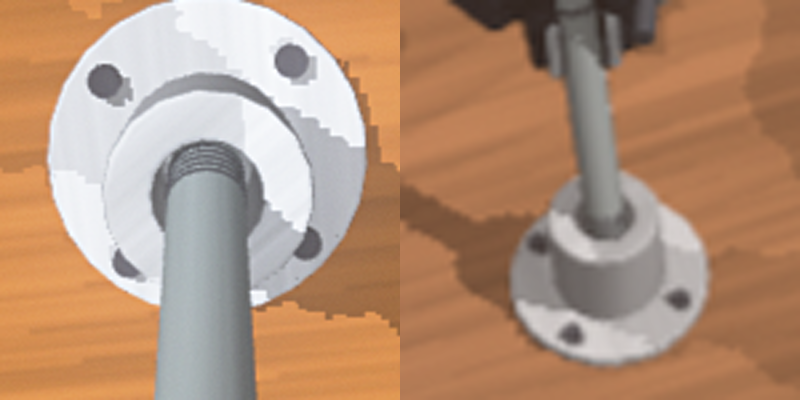

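Both crops show the foot inside the bore, and the lean is now 0.35 as planned. I'll carry on righting it.

```bash
python3 -m pendant '[[0.01,0.004,0,0,0],[0.01,0.004,0,0,0],[0.01,0.004,0,0.0005,0],[0.01,0.004,0,0.001,0],[0.01,0.004,0,0.0015,0],[0.01,0.004,0,0.0015,0],[0.01,0.004,0,0.001,0],[0.01,0.002,0,0.001,0],[0.01,0,0,0,0],[0.01,0,0,0,0]]' 25|sed -n '2p;4,6p'
python3 ax.py pics/c7.png
```

```text
eef_pos: [0.6219, 0.0188, 0.2989]
contact_force: [-3.5, -0.5, -3.3]
gripper_width: 0.193
grasp_force: 50.3
t 10.95 tcp [0.6219 0.0188 0.2989] grip [0.6219 0.0188 0.1439] xaz -6.01 F [-3.5 -0.5 -3.3] w 0.193 gf 50.3
wrist 1641 lean from slope 0.08 x at grip 0.0013 z range 0.022 0.082 y 0.0003
scene 143 lean from slope 0.078 x at grip 0.001 z range 0.022 0.081 y 0.0022
```

```bash
python3 -m pendant '[[0.01,0.002,0,0.003,0],[0.01,0.001,0,0.004,0],[0.01,0,0,0.004,0],[0.01,0,0,0.004,0],[0.01,0,0,0,0]]'|sed -n '2p;4p'
python3 -m pendant '[[0.01,0,0,0.003,0],[0.01,0,0,0.003,0],[0.01,0,0,0,0]]'|sed -n '2p;4p'
python3 ax.py pics/c8.png
```

```text
eef_pos: [0.6244, 0.0185, 0.2831]
contact_force: [-3.5, 0.2, -3.8]
eef_pos: [0.6245, 0.0186, 0.2775]
contact_force: [-3.4, 0.4, -4.5]
t 11.72 tcp [0.6245 0.0186 0.2775] grip [0.6244 0.0186 0.1225] xaz -6.0 F [-3.4  0.4 -4.5] w 0.197 gf 50.1
wrist 1185 lean from slope 0.061 x at grip 0.001 z range 0.022 0.061 y 0.0003
scene 88 lean from slope 0.04 x at grip 0.0013 z range 0.023 0.06 y 0.0022
```

Small force and a lean of about 0.05. I'll keep going down in 1.5 mm steps until it touches the floor.

```bash
for i in 1; do python3 -m pendant '[[0.01,0,0,0.0015,0],[0.01,0,0,0,0]]'|sed -n '2p;4p'
python3 -m pendant '[[0.01,0,0,0.0015,0],[0.01,0,0,0,0]]'|sed -n '2p;4p'; done
```

```text
eef_pos: [0.6247, 0.0185, 0.2766]
contact_force: [-4.9, 0.3, -2.7]
eef_pos: [0.6248, 0.0185, 0.2757]
contact_force: [-6.3, 0.1, 0.2]
```

```bash
python3 -m pendant '[[0.01,0,0,0.001,0],[0.01,0,0,0.001,0],[0.01,0,0,0,0]]'|sed -n '2p;4p'
```

```text
eef_pos: [0.6259, 0.0185, 0.2754]
contact_force: [-5.5, 0.0, 8.5]
```

```bash
python3 -m pendant '[[0.03,0,0,0,0],[0.04,0,0,0,0],[0.05,0,0,0,0],[0.05,0,0,0,0],[0.05,0,0,0,0]]' |sed -n '2p;4,6p'
python3 - <<'E'
from h import *
p,M,g=state()
for c in("scene","wrist"):
    m=bot.camera_model(c);im,d=bot.read_camera(c)
    for r in bot.pinpoint("pin_top",c)[:1]:
        u=r["at"];P=unproj(m,u,d[int(u[1]),int(u[0])]);print(c,np.round(u),round(r["score"],2),P.round(4))
E
python3 ax.py pics/c9.png
```

```text
eef_pos: [0.6252, 0.0186, 0.2734]
contact_force: [-0.1, -0.1, 0.6]
gripper_width: 0.581
grasp_force: 0.0
t 12.82 tcp [0.6252 0.0186 0.2734] grip [0.6254 0.0186 0.1184] xaz -6.01 F [-0.1 -0.1  0.6] w 0.581 gf 0.0
scene [277. 242.] 0.54 [0.6351 0.0097 0.1742]
wrist [322. 389.] 0.8 [0.6168 0.0185 0.1459]
t 13.02 tcp [0.6248 0.0186 0.2732] grip [0.6249 0.0186 0.1182] xaz -6.01 F [ 0.7 -0.3  0.8] w 0.584 gf 0.0
wrist 1035 lean from slope 0.041 x at grip 0.0024 z range 0.022 0.056 y 0.0004
scene 81 lean from slope 0.074 x at grip 0.0009 z range 0.023 0.056 y 0.0026
```

View pics/c9.png

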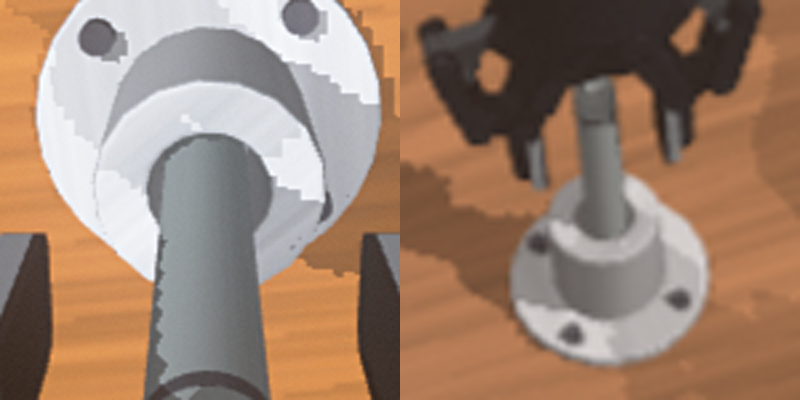

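The pin stands free in the bore with a lean of about 0.05. I'll go up and over to the pan handle.

```bash
python3 -m pendant '[[0.06,0,0,-0.01,0],[0.06,0,0,-0.02,0],[0.06,0,0,-0.025,0],[0.06,0,0,-0.025,0],[0.06,0,0,-0.025,0],[0.06,0,0,-0.02,0],[0.06,0,0,0,0]]'|sed -n '2p;4p'
python3 -m pendant '[[0.06,-0.01,-0.012,0,0],[0.06,-0.018,-0.022,0,0],[0.06,-0.018,-0.022,0,0],[0.06,-0.018,-0.022,0,0],[0.06,-0.018,-0.022,0,0],[0.06,-0.018,-0.022,0,0],[0.06,-0.018,-0.022,0,0],[0.06,-0.018,-0.022,0,0],[0.06,-0.018,-0.022,0,0],[0.06,-0.018,-0.022,0,0],[0.06,-0.018,-0.022,0,0],[0.06,-0.01,-0.01,0,6.3]]'|sed -n '2p;4p'
python3 -m pendant '[[0.06,0,0,0.03,0],[0.06,0,0,0.03,0],[0.06,0,0,0.03,0],[0.06,0,0,0.015,0],[0.06,0,0,0,0],[0.06,0,0,0,0]]'|sed -n '2p;4p'
python3 - <<'E'
from h import *
p,M,g=state();print(bot.get_obs()["q"])
m=bot.camera_model("wrist");im,d=bot.read_camera("wrist");cv2.imwrite("pics/w10.png",im)
for n in("pan_grip","pan","pan_lip"):
    for r in bot.pinpoint(n,"wrist")[:1]:
        u=r["at"];P=unproj(m,u,d[int(u[1]),int(u[0])]);print(n,np.round(u),round(r["score"],2),P.round(4),"tool",(M.T@(P-g)).round(4))
P=cloud(m,d,np.ones(d.shape,bool));L=(P-g)@M
k=(P[:,2]>.023)&(P[:,2]<.036)&(abs(L[:,1])<.03)&(L[:,0]<.03)&(L[:,0]>-.04);H=L[k]
if len(H)>20:
    b=[];
    for x in np.arange(-.04,.03,.01):
        s=H[(H[:,0]>=x)&(H[:,0]<x+.01)]
        if len(s)>5:b.append((x+.005,(s[:,1].min()+s[:,1].max())/2,np.ptp(s[:,1]),len(s)))
    print(np.round(b,4),"z",P[k][:,2].mean())
E
```

```text
eef_pos: [0.626, 0.0188, 0.4041]
contact_force: [1.1, 0.1, -0.2]
eef_pos: [0.4477, 0.2837, 0.3975]
contact_force: [0.2, 0.6, -0.1]
eef_pos: [0.4501, 0.2803, 0.2923]
contact_force: [-0.1, 0.5, -0.0]
t 15.2 tcp [0.4501 0.2803 0.2923] grip [0.4497 0.28   0.1373] xaz -12.26 F [-0.1  0.5 -0. ] w 0.702 gf 0.0
[-0.43468278  0.40041827 -0.29446559  1.98504071  0.16050638  0.78116836
 -2.60657389]
pan_grip [317.  91.] 0.74 [0.5413 0.2609 0.0254] tool [ 0.0938 -0.001   0.1117]
pan [319.  96.] 0.93 [0.5381 0.2604 0.0258] tool [0.0908 0.0002 0.1113]
pan_lip [214.  91.] 0.58 [0.5545 0.3225 0.0267] tool [ 0.0936 -0.064   0.1103]
[[-3.50e-02  3.00e-04  1.36e-02  2.56e+02]
 [-2.50e-02  3.00e-04  1.34e-02  2.68e+02]
 [-1.50e-02  3.00e-04  1.33e-02  2.64e+02]
 [-5.00e-03  3.00e-04  1.32e-02  2.77e+02]
 [ 5.00e-03  7.00e-04  1.37e-02  2.97e+02]
 [ 1.50e-02  7.00e-04  1.36e-02  3.05e+02]
 [ 2.50e-02  7.00e-04  1.34e-02  3.14e+02]] z 0.030108454263074506
```

View pics/w10.png

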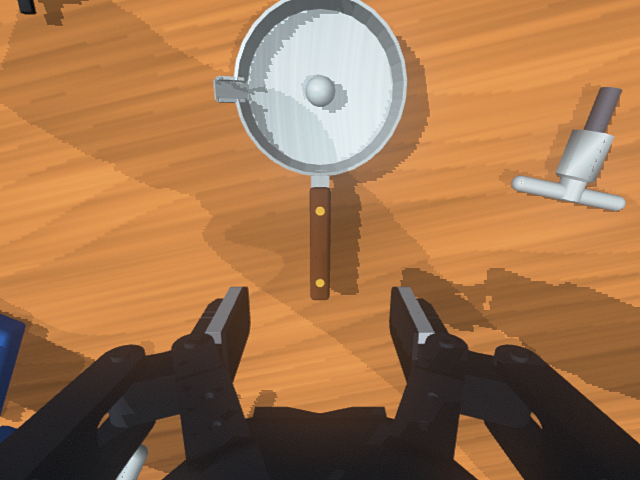

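The wrist view has the handle centred between the fingers (column 319) and the ball in the middle at (320,90). Joint 7 is at -2.61 and the swing would take it past its range, so I'll turn the gripper back half a turn first, which gives the same grasp.

```bash
python3 -m pendant '[[0.06,0,0,0,-7],[0.06,0,0,0,-7],[0.06,0,0,0,-7],[0.06,0,0,0,-7],[0.06,0,0,0,-7],[0.06,0,0,0,-7],[0.06,0,0,0,-7],[0.06,0,0,0,-7],[0.06,0,0,0,-7],[0.06,0,0,0,-7],[0.06,0,0,0,-7],[0.06,0,0,0,-7]]'|sed -n '3p'
python3 -m pendant '[[0.06,0,0,0,-7],[0.06,0,0,0,-7],[0.06,0,0,0,-7],[0.06,0,0,0,-7],[0.06,0,0,0,-7],[0.06,0,0,0,-7],[0.06,0,0,0,-7],[0.06,0,0,0,-7],[0.06,0,0,0,-7],[0.06,0,0,0,-7],[0.06,0,0,0,-7],[0.06,0,0,0,-7]]'|sed -n '3p'
python3 -m pendant '[[0.06,0,0,0,-7],[0.06,0,0,0,-5],[0.06,0,0,0,0],[0.06,0,0,0,0]]'|sed -n '3p'
cat > hd.py <<'E'
from h import *
p,M,g=state();print(np.round(bot.get_obs()["q"],2))
m=bot.camera_model("wrist");im,d=bot.read_camera("wrist");cv2.imwrite("pics/w11.png",im)
P=cloud(m,d,np.ones(d.shape,bool));L=(P-g)@M
k=(P[:,2]>.023)&(P[:,2]<.036)&(abs(L[:,1])<.03)&(abs(L[:,0])<.06);H=L[k];b=[]
for x in np.arange(-.06,.06,.02):
    s=H[(H[:,0]>=x)&(H[:,0]<x+.02)]
    if len(s)>5:b.append((x+.01,(s[:,1].min()+s[:,1].max())/2,np.ptp(s[:,1])))
print(np.round(b,4),H.min(0),H.max(0))
E
python3 hd.py
```

```text
tool_rot: [0.0, 0.809, 0.588, 0.001]
tool_rot: [0.001, 0.208, 0.978, 0.0]
tool_rot: [0.001, 0.109, 0.994, 0.0]
t 17.73 tcp [0.4516 0.2801 0.2938] grip [0.4517 0.2801 0.1388] xaz 167.48 F [-0.6  0.4 -0.3] w 0.703 gf 0.0
[ 0.1   0.59 -1.01  1.95  0.62  0.95  0.14]
[[-0.05    0.0001  0.0598]
 [-0.03   -0.0008  0.0136]
 [-0.01   -0.0011  0.014 ]
 [ 0.01   -0.0012  0.0138]
 [ 0.03   -0.0011  0.0134]
 [ 0.05   -0.0011  0.0131]] [-0.05150797 -0.02985865  0.10606982] [0.05007993 0.02998791 0.11590793]
```

```bash
python3 -m pendant '[[0.06,0,-0.001,0.02,0],[0.06,0,0,0.025,0],[0.06,0,0,0.025,0],[0.06,0,0,0.02,0],[0.06,0,0,0.015,0],[0.06,0,0,0.006,0],[0.06,0,0,0.003,0],[0.06,0,0,0,0],[0.06,0,0,0,0]]'
python3 hd.py | head -1
```

```text
t: 18.53
eef_pos: [0.4513, 0.2796, 0.1801]
tool_rot: [0.001, 0.107, 0.994, 0.0]
contact_force: [-0.2, 0.3, 0.2]
gripper_width: 0.704
grasp_force: 0.0
t 18.53 tcp [0.4513 0.2796 0.1801] grip [0.4515 0.2797 0.0251] xaz 167.66 F [-0.2  0.3  0.2] w 0.704 gf 0.0
```

```bash
python3 -m pendant '[[0.045,0,0,0.002,0],[0.03,0,0,0,0],[0.024,0,0,0,0],[0.02,0,0,0,0],[0.018,0,0,0,0],[0.016,0,0,0,0],[0.015,0,0,0,0],[0.012,0,0,0,0],[0.008,0,0,0,0],[0.004,0,0,0,0],[0,0,0,0,0],[0,0,0,0,0]]' 60
python3 -m pendant '[[0,0,0,0,0],[0,0,0,0,0],[0,0,0,0,0]]' 110
python3 - <<'E'
from h import *
state()
for c in("top","scene"):
    m=bot.camera_model(c);im,d=bot.read_camera(c)
    for n in("ball_center","pan"):
        for r in bot.pinpoint(n,c)[:1]:print(c,n,np.round(r["at"],1),round(r["score"],2),ray_z(m,r["at"],.0146).round(4))
E
```

```text
t: 19.58
eef_pos: [0.451, 0.2792, 0.1773]
tool_rot: [0.0, 0.107, 0.994, 0.0]
contact_force: [-0.5, 1.6, 1.3]
gripper_width: 0.152
grasp_force: 59.8
t: 19.83
eef_pos: [0.451, 0.2793, 0.1773]
tool_rot: [0.0, 0.107, 0.994, 0.0]
contact_force: [-0.1, 0.5, 3.1]
gripper_width: 0.14
grasp_force: 107.3
t 19.83 tcp [0.451  0.2793 0.1773] grip [0.451  0.2793 0.0223] xaz 167.69 F [-0.1  0.5  3.1] w 0.14 gf 107.3
top ball_center [218.3 271.6] 0.6 [0.5405 0.2594 0.0146]
top pan [217.2 267.4] 0.64 [0.5485 0.2618 0.0146]
scene ball_center [366.4 220.1] 0.56 [0.5334 0.2613 0.0146]
scene pan [364.8 225.7] 0.9 [0.5478 0.2508 0.0146]
```

```bash
python3 -m pendant '[[0,0,0,-0.001,0],[0,0,0,-0.002,0],[0,0,0,-0.004,0],[0,0,0,-0.006,0],[0,0,0,-0.007,0],[0,0,0,-0.007,0],[0,0,0,-0.007,0],[0,0,0,-0.006,0],[0,0,0,-0.004,0],[0,0,0,-0.002,0],[0,0,0,-0.001,0],[0,0,0,0,0]]'
cat > pan.py <<'E'
from h import *
p,M,g=state();q=bot.get_obs()["q"];print(np.round(q,2))
m=bot.camera_model("wrist");im,d=bot.read_camera("wrist");cv2.imwrite("pics/wp.png",im)
P=cloud(m,d,np.ones(d.shape,bool));L=(P-g)@M  # pan centre expected at tool x=-.092, z=.022-.027..
for s,cam in((0,"wrist"),(1,"scene"),(2,"top")):
    m=bot.camera_model(cam);im,d=bot.read_camera(cam);cv2.imwrite(f"pics/p_{cam}.png",im)
    P=cloud(m,d,np.ones(d.shape,bool));L=(P-g)@M
    c=np.array([-.092,0]);r=np.hypot(L[:,0]+.092,L[:,1]);k=(r>.044)&(r<.055)&(L[:,2]<.012)&(L[:,2]>-.03);Q=L[k]
    if len(Q)>200:
        A=np.c_[Q[:,0]+.092,Q[:,1],np.ones(len(Q))];
        top=[Q[(np.arctan2(Q[:,1],Q[:,0]+.092)//.5)==i] for i in range(-7,7)]
        T=np.array([t[np.argsort(t[:,2])[:max(3,len(t)//10)]].mean(0) for t in top if len(t)>20])
        if len(T)>4:
            f=np.linalg.lstsq(np.c_[T[:,0]+.092,T[:,1],np.ones(len(T))],T[:,2],rcond=None)[0];print(cam,"rim plane slopes x,y",f[:2].round(3),"rim z tool",f[2].round(4),len(T))
    r=bot.pinpoint("ball_center",cam)
    for b in r[:1]:
        X=unproj(m,b["at"],d[int(b["at"][1]),int(b["at"][0])]);print(cam,"ball",round(b["score"],2),"tool",((X-g)@M).round(4),X.round(4))
    r=bot.pinpoint("pan_lip",cam)
    for b in r[:1]:
        X=unproj(m,b["at"],d[int(b["at"][1]),int(b["at"][0])]);print(cam,"lip",round(b["score"],2),"tool",((X-g)@M).round(4),X.round(4))
E
python3 pan.py
```

```text
t: 21.13
eef_pos: [0.451, 0.2791, 0.2243]
tool_rot: [0.0, 0.107, 0.994, -0.0]
contact_force: [0.3, -0.5, -1.6]
gripper_width: 0.138
grasp_force: 107.7
t 21.13 tcp [0.451  0.2791 0.2243] grip [0.451  0.2791 0.0693] xaz 167.68 F [ 0.3 -0.5 -1.6] w 0.138 gf 107.7
[ 0.03  0.68 -0.91  1.99  0.73  0.84  0.05]
scene rim plane slopes x,y [ 0.009 -0.021] rim z tool -0.0067 10
scene ball 0.58 tool [-0.089  -0.0088  0.0105] [0.5361 0.2515 0.0588]
scene lip 0.77 tool [-0.0893  0.0598 -0.0027] [0.551  0.3184 0.072 ]
top rim plane slopes x,y [-0.005  0.012] rim z tool -0.006 12
top ball 0.54 tool [-0.0935  0.0006 -0.0018] [0.5425 0.2598 0.0711]
top lip 0.88 tool [-0.0928  0.062  -0.005 ] [0.555  0.3198 0.0743]
```

The pan is level (slopes of about 0.01 rad) and the ball is in the middle. I'll lift it to working height and then swing it slowly.

```bash
python3 -m pendant '[[0,0,0,-0.002,0],[0,0,0,-0.005,0],[0,0,0,-0.009,0],[0,0,0,-0.012,0],[0,0,0,-0.014,0],[0,0,0,-0.014,0],[0,0,0,-0.014,0],[0,0,0,-0.014,0],[0,0,0,-0.011,0],[0,0,0,-0.007,0],[0,0,0,-0.004,0],[0,0,0,-0.002,0]]'|sed -n '2p;4p'
python3 -m pendant '[[0,0,0,0,0.7],[0,0,0,0,1.5],[0,0,0,0,2.3],[0,0,0,0,3],[0,0,0,0,3],[0,0,0,0,3],[0,0,0,0,3],[0,0,0,0,3],[0,0,0,0,3],[0,0,0,0,2.3],[0,0,0,0,1.5],[0,0,0,0,0.7]]'|sed -n '2p;4p'
python3 pan.py
```

```text
eef_pos: [0.4511, 0.2791, 0.3328]
contact_force: [0.4, -0.2, -1.4]
eef_pos: [0.4508, 0.2791, 0.3317]
contact_force: [0.3, 0.3, -2.0]
t 23.63 tcp [0.4508 0.2791 0.3317] grip [0.4507 0.279  0.1767] xaz 140.6 F [ 0.3  0.3 -2. ] w 0.143 gf 107.7
[ 0.07  0.49 -0.94  1.92  0.48  0.97 -0.22]
scene rim plane slopes x,y [-0.004 -0.009] rim z tool -0.0073 12
scene ball 0.47 tool [-0.0962 -0.0035 -0.0009] [0.5228 0.2153 0.1776]
top rim plane slopes x,y [-0.005  0.005] rim z tool -0.0067 13
top ball 0.67 tool [-0.0933 -0.0003 -0.0011] [0.5226 0.2196 0.1777]
top lip 0.77 tool [-0.0801  0.1072  0.1788] [ 0.5805  0.311  -0.0022]
```

```bash
python3 -m pendant '[[0,0,0,0,0.7],[0,0,0,0,1.5],[0,0,0,0,2.3],[0,0,0,0,3],[0,0,0,0,3],[0,0,0,0,3],[0,0,0,0,3],[0,0,0,0,3],[0,0,0,0,3],[0,0,0,0,3],[0,0,0,0,3],[0,0,0,0,3]]'|sed -n '2p;4p'
python3 -m pendant '[[0,0,0,0,3],[0,0,0,0,3],[0,0,0,0,3],[0,0,0,0,3],[0,0,0,0,2.6],[0,0,0,0,2],[0,0,0,0,1.3],[0,0,0,0,0.7],[0,0,0,0,0.3],[0,0,0,0,0],[0,0,0,0,0]]'|sed -n '2p;4p'
python3 pan.py
python3 - <<'E'
from h import *
for c in("top","scene"):
    m=bot.camera_model(c);im,d=bot.read_camera(c);P=cloud(m,d,np.ones(d.shape,bool))
    k=(np.hypot(P[:,0]-.621,P[:,1]-.019)<.025)&(P[:,2]>.13)&(P[:,2]<.16);Q=P[k];print(c,len(Q),"pin top cloud",Q.mean(0).round(4),(Q.min(0)+Q.max(0))/2)
E
```

```text
eef_pos: [0.451, 0.2792, 0.3323]
contact_force: [0.4, -0.6, -1.0]
eef_pos: [0.451, 0.2792, 0.3322]
contact_force: [-0.7, -0.8, 0.0]
t 26.05 tcp [0.451  0.2792 0.3322] grip [0.451  0.2792 0.1772] xaz 90.31 F [-0.7 -0.8  0. ] w 0.14 gf 107.7
[-0.07  0.42 -0.74  1.93  0.36  0.92 -0.99]
scene rim plane slopes x,y [-0.009 -0.009] rim z tool -0.0066 11
scene ball 0.55 tool [-0.0958  0.0087  0.0002] [0.4602 0.1835 0.177 ]
scene lip 0.73 tool [-0.019  -0.0842  0.1734] [0.3669 0.2598 0.0038]
top rim plane slopes x,y [-0.004  0.006] rim z tool -0.0061 13
top ball 0.65 tool [-0.0928  0.0023  0.0006] [0.4538 0.1865 0.1766]
top lip 0.56 tool [-0.0703  0.074   0.1782] [ 0.5254  0.2093 -0.001 ]
top 98 pin top cloud [0.6181 0.0205 0.146 ] [0.6185761  0.02019832 0.14189044]
scene 89 pin top cloud [0.622  0.0164 0.1432] [0.61926549 0.0168154  0.14106282]
```

Level, with the ball still centred. The pin top is at about (0.6195, 0.0185), so the grip target is (0.5225, 0.1105).

```bash
python3 -m pendant '[[0,-0.001,0.0005,0,0],[0,-0.003,0.0013,0,0],[0,-0.006,0.0025,0,0],[0,-0.009,0.0038,0,0],[0,-0.009,0.0038,0,0],[0,-0.009,0.0038,0,0],[0,-0.009,0.0038,0,0],[0,-0.009,0.0038,0,0],[0,-0.009,0.0038,0,0],[0,-0.009,0.0038,0,0],[0,-0.009,0.0038,0,0],[0,-0.009,0.0038,0,0]]'|sed -n '2p;4p'
python3 -m pendant '[[0,-0.009,0.0038,0,0],[0,-0.009,0.0038,0,0],[0,-0.009,0.0038,0,0],[0,-0.009,0.0038,0,0],[0,-0.009,0.0038,0,0],[0,-0.009,0.0038,0,0],[0,-0.008,0.0034,0,0],[0,-0.006,0.0026,0,0],[0,-0.005,0.002,0,0],[0,-0.003,0.0013,0,0],[0,-0.0017,0.0009,0,0],[0,0,0,0,0]]'|sed -n '2p;4p'
python3 -m pendant '[[0,0,0,0,0],[0,0,0,0,0],[0,0,0,0,0],[0,0,0,0,0],[0,0,0,0,0],[0,0,0,0,0]]'|sed -n '2p;4,6p'
python3 pan.py
python3 - <<'E'
import cv2,numpy as np
a=cv2.imread("pics/p_scene.png")[120:320,180:430];b=cv2.imread("pics/p_top.png")[150:350,200:450]
cv2.imwrite("pics/c12.png",np.hstack([cv2.resize(a,(400,320)),cv2.resize(b,(400,320))]))
E
```

```text
eef_pos: [0.4903, 0.1874, 0.3322]
contact_force: [0.3, -0.5, -1.9]
eef_pos: [0.5234, 0.1107, 0.3322]
contact_force: [0.3, 0.7, -1.6]
eef_pos: [0.5233, 0.111, 0.3322]
contact_force: [0.1, 0.3, -0.9]
gripper_width: 0.144
grasp_force: 107.8
t 29.15 tcp [0.5233 0.111  0.3322] grip [0.5233 0.111  0.1772] xaz 90.3 F [ 0.1  0.3 -0.9] w 0.144 gf 107.8
[ 0.24  0.42 -0.7   1.92  0.34  0.92 -0.62]
scene rim plane slopes x,y [-0.014 -0.008] rim z tool -0.007 11
scene ball 0.6 tool [-0.0131  0.0478 -0.0447] [0.5712 0.0981 0.2219]
scene lip 0.91 tool [-0.0473 -0.08    0.1805] [ 0.4435  0.0633 -0.0032]
top rim plane slopes x,y [-0.024  0.01 ] rim z tool -0.0069 8
top ball 0.53 tool [-0.0544 -0.0061 -0.3758] [0.5174 0.0565 0.5531]
top lip 0.88 tool [-0.1003  0.0835  0.1224] [0.6073 0.0111 0.0548]
```

View pics/c12.png

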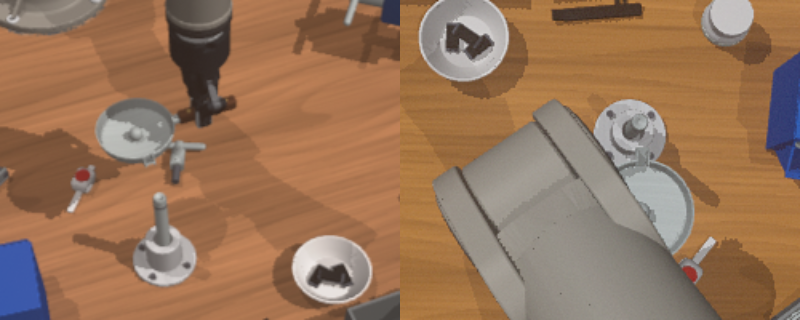

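The scene crop shows the lip pointing at the pin and the ball mid-pan at (136,132). In the top crop the lip at (642,155) stops short of the pin at (637,125), about 32 mm off its axis and 35 mm above its top.

```bash
python3 -c "
from station import bot
print(bot.hand_in())"
```

```text
the job is handed in; nothing more can be done
None
```

The job is handed in, with no verdict shown: the pin stands let go in the cup, dished end up, and the pan is held level and still, its lip about 32 mm short of the pin's axis and 35 mm above its top, with the ball in the middle.

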